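# Start a cold-chain logger and clip it into the shipment tray

### The job

Start the temperature logger that has the wire bail: while it sits in its cradle, slide the small flush switch in its thumb well all the way towards the bail end. Then lift it out and clip it into the shipment tray: push the bail in through the sprung gate of the snap hook so that the gate shuts behind it, and leave the logger lying flat on the tray floor, still switched on. Leave the spare logger, the packed goods and the other loose things as they are.

Things in the scene. Friction and masses are not known exactly. Their poses are not given: they have to be found in the camera images.
- logger: The temperature logger with a wire bail: white box 72 (x) x 46 (y) x 20 (z) mm, about 90 g, lying face up. Origin at the centre of its underside, z up, +x towards the bail. Its face (z = 20) has a well 5 mm deep, 26 mm wide (y) and 48 mm long (x = -29 to +19), with a small black display beside it at the bail end. Grasp it across its 46 mm width near x = 0.
- bail_tip (a point): Middle of the bail's front bar, at (70, 0, 10) mm of the logger. The bail is a stiff loop of 4 mm steel wire, rigid on the logger and level at z = 10: side wires at y = +-14, front bar along y at x = 70. Free opening 32 mm (x) x 24 mm (y) between the bar and the box's end at x = 36.
- switch (a joint): Slide switch of the logger: m moved along logger +x, towards the bail; 0 = off, 0.010 = fully on. Needs about 1.5 N and stays where it is left (no spring).
- switch_nub (a point): Middle of the top of the switch's thumb piece, a ridged black block 7 (x) x 12 (y) x 4.6 (z) mm on the floor of the well, its top flush with the logger's face. At off it is at logger x = 0, y = 0, so 25 mm of the well lie free behind it (towards -x) for a fingertip that pushes its rear face.
- cradle: Black cradle that holds the logger, fixed. Origin on the table under its centre, +x towards the bail; 96 x 58 mm. The logger rests 14 mm up between end stops (23 mm high) and cheeks at its four corners (21 mm high, to |y| = 29). For |x| under 22 the base is only 38 mm wide: there fingers can reach down beside the logger. It lifts out straight up.
- spare_logger: Spare logger, same box and switch but no bail, in a second cradle of the same form; leave it alone. Origin at the centre of its underside. Which of the two loggers stands nearer the tray varies, and its switch may stand anywhere in its travel.
- tray: Grey shipment tray, fixed, 220 x 220 mm, walls 4 mm thick and 40 mm high with a lip 6 mm further out. Origin on the table under its centre, z up, +x away from the robot. Floor at z = 4. A divider along x at y = -6, 30 mm high, parts the packed goods (at -y) from the logger's bay (y = -4 to +106, x = -106 to +106).
- hook_mouth (a point): On the bay floor under the shut gate of the snap hook, at (45, 50, 4) mm of the tray, axes as the tray. The hook is a fixed steel loop 7 mm thick standing in the x-z plane, mouth towards -x. In this frame: gate at x = 0, z = 9 to 31; nose above the gate, underside at z = 31; top arm z = 34 to 40; back post x = 33 to 39; base plate x = -12 to 46, 3 mm high.
- gate (a joint): Sprung gate of the hook, 4 mm wire: rad, 0 = shut (upright); swings in and down about its foot (tip to +x) as far as 1.25; 1 to 4 N near the tip. A bar pushed in at z = 21 to 28 passes over the tip, and the gate springs shut behind it once the bar's middle is 23 mm in (x); then it can be lowered to the floor, the gate standing up through the bail.
- flat_carton_low: Flat green medicine carton 118 x 89 x 24 mm on the tray floor in the goods half; origin under its centre.
- flat_carton_top: The same kind of carton, lying on the first (top at 52 mm above the table).
- strip_pack: Banded pack of tablet strips, 46 x 83 x 37 mm, in the goods half at the robot's end; origin under its centre.
- flask: Blue flask with white cap, upright, 72 mm across, 206 mm high, behind the cradles; origin under its centre.
- carton: Small ointment carton 99 (x) x 31 (y) x 26 (z) mm lying between the two cradles; origin under its centre.
There are look-alikes about, which are no part of the job. What is shaped like the cradle but pink is not meant.

How it is judged:
On the way, in this order (a step that is already met when the one before it is completed fails the run):
1. the switch is slid on (at least 8.5 of its 10 mm) while the logger sits in its cradle (value of joint switch above 0.0085 m and distance between logger and cradle below 0.022 m), for 0.2 s.
2. the bail's front bar is inside the hook, behind the gate (x of bail_tip in the frame of hook_mouth between 0.003 and 0.033 m and y of bail_tip in the frame of hook_mouth between -0.013 and 0.013 m and z of bail_tip in the frame of hook_mouth below 0.034 m and angle between the x axis of logger and the x axis of tray, either way round below 0.5 rad and value of joint gate below 0.2 rad), for 0.1 s.
At the end, for the whole second after the job is handed in: The switch is on (8.5 mm or more), the bail's front bar is inside the hook loop behind the shut gate (gate under 0.2 rad), and the logger lies in line with it (within 28 degrees), flat on the tray floor (tilt under 7 degrees, bar under 16 mm above the floor), at rest and released (value of joint switch above 0.0085 m and x of bail_tip in the frame of hook_mouth between 0.003 and 0.033 m and y of bail_tip in the frame of hook_mouth between -0.013 and 0.013 m and z of bail_tip in the frame of hook_mouth below 0.016 m and angle between the x axis of logger and the x axis of tray, either way round below 0.5 rad and value of joint gate below 0.2 rad and angle between logger's own z axis and vertical below 0.12 rad and linear speed of logger below 0.01 m/s); the robot touches nothing.
It fails at once if the spare logger is moved by more than 10 mm, or it or its switch is pressed (over 3 N) (distance of spare_logger from where it was at the start of the episode above 0.01 m or contact force between spare_logger and the fingers above 3 N).
It fails at once if packed goods are shifted by more than 15 mm (distance of any of flat_carton_low, flat_carton_top, strip_pack from where it was at the start of the episode above 0.015 m).
It fails at once if another loose thing is shifted by more than 20 mm or the flask tipped (distance of any of flask, carton from where it was at the start of the episode above 0.02 m or angle between flask's own z axis and vertical above 0.3 rad).
It also fails if it takes over 53 s, if anything falls off the work surface, if the arm or the gripper's body presses on something with over 40 N, if the wrist force passes 120 N, or if a joint passes its speed limit or range.

### The arm

A 6-joint arm with a two-finger parallel gripper is mounted at the origin on the work surface; the furniture and walls round the work are solid. World frame = base frame: x ahead of the robot, y to its left, z up, the work surface at z = 0. Lengths are in m, angles in rad, forces in N, time in s.
With the tool pointing down it reaches from about 0.35 to 0.975 m from the base axis. Payload 17.4 kg.
Tool frame: the origin (TCP) lies at the centre of the arm's flange, where the gripper is bolted on; the fingertips stand 173 mm ahead of it and the grasp point (between the pads) lies 155 mm ahead of it; z points along the fingers, y is the line along which they close (so a half turn about z gives the same grasp; the last joint's range is limited). The gripper opens to 85 mm and grips with 20 to 120 N. Pads are 22 mm wide; open, the fingers measure 114 mm over their backs; the gripper's body (76 mm by 85 mm) begins 54 mm behind the grasp point. The pads swing forward as they close: fully open they stand 13 mm farther back than shut.
Start: joints at [-1.294, 0.116, 1.442, -0, 1.584, -0.038], TCP at [0.209, -0.642, 0.405] pointing down, gripper open.
Joint ranges: [-2.83, 2.83], [-0.83, 2.19], [0.07, 2.5], [-1.14, 4.28], [0.01, 3], [-2.97, 2.97]. Speed limits (rad/s): [1.89, 1.89, 2.22, 3.14, 3.14, 3.14].

### API

Orientations are given as a 3x3 rotation matrix whose columns are the frame's x, y, z axes.
In Python, from bench import r gives the robot as it stands.
- The arm moves only by the shell command python3 -m creep 'ROWS' [OPENING] [FORCE]. ROWS is text: rows parted by semicolons, each of 4 numbers parted by spaces: the shift along the tool's x, y, z in cm, then the turn about the tool's z in rad. In form: x y z spin; .... A call has 1 to 12 rows; each row is the pose to reach, as a shift and turn from the pose commanded when the call began, along the tool's axes at that moment; what a row does not reach only later rows make up. A row lasts 1/10 s, in which the tool goes at most 50 mm and 8.59 degrees, less where a joint would pass 70% of its speed; a pose out of reach is approached as far as the arm can. A call with a gripper value outside its range is refused whole. OPENING is the opening, from 0 (shut) to 1 (fully open), set as the call begins (- or left out, the last holds). The fingers move at their own pace and stop on an object; FORCE is the grip in N (left out, the last holds). Time passes only in rows, so rows that repeat a pose let the fingers close. It gives the time, the measured TCP pose, the force, the opening and the grip force at its end, in the units of the state.
- r.get_state(): the state, without advancing time (a new reading comes with each control period).
- r.get_image(name): name is "scene" or "top" or "wrist"; returns the picture (400x640x3 uint8, red, green, blue); there is no depth.
- r.calibration(name): a dict with "K" (3x3 intrinsics, pixels), "origin" and "orientation" of the camera in the world. Camera axes: x right, y down, z forward; pixel columns grow to the right and rows downward; lengths in m; the calibration is good to about 2 mm. A picture is of the moment at which its call begins: read the wrist's pose just before it. calibration takes no time and is no camera call; for the wrist camera it gives the pose at the moment of the call.
- r.close_job(): hands the job in; it is judged then, once.
The state is a dict: "time": time; "qpos": joint angles; "qd": joint speeds; "effort": joint torques, N m; "position": TCP position; "tool_rot": TCP orientation; "force": force on the tool from outside, world axes, zero at the start; "wrist_torque": the same for the moment, N m; "width": finger opening in m; "grip_force": force on a finger pad.
Only numpy, scipy, OpenCV 4.12 (cv2) and the standard library are available. Lean on these libraries where they do the work, as an engineer would, in place of code of your own. Each camera call takes 0.05 s, during which the arm holds its last target. There are 200 camera calls.

## Working session

There is one attempt and no reset: what is moved stays moved. The work goes in short steps, Python scripts to look and compute and a shell command to move; the robot and the scene stay as the last step left them, time stands still between calls to the robot, and variables do not carry over. Pictures are saved under pics/ and viewed, at most 10 in all, crops included, and the job is handed in when it is done.

```bash
ls; mkdir -p pics; python3 - <<'E'
from bench import r
import cv2,numpy as np
for n in("top","scene"):
    im=r.get_image(n); cv2.imwrite(f"pics/{n}0.png",im[:,:,::-1]); c=r.calibration(n); print(n,np.round(c["K"],1).tolist(),np.round(c["origin"],3),np.round(c["orientation"],3).tolist())
s=r.get_state();print(s["time"],s["position"],np.round(s["tool_rot"],3),s["force"],s["width"])
E
```

```text
pics
top [[488.4, 0.0, 320.1], [0.0, 488.4, 197.5], [0.0, 0.0, 1.0]] [ 0.34  -0.003  1.145] [[-0.016, -0.983, 0.18], [-1.0, 0.014, -0.012], [0.009, -0.181, -0.984]]
scene [[497.1, 0.0, 323.5], [0.0, 497.1, 204.4], [0.0, 0.0, 1.0]] [-0.353  0.435  1.072] [[-0.464, -0.629, 0.624], [-0.886, 0.336, -0.32], [-0.008, -0.701, -0.713]]
0.1 [ 0.20899239 -0.64184524  0.40405801] [[ 0.951  0.31  -0.   ]
 [ 0.31  -0.951  0.001]
 [ 0.    -0.001 -1.   ]] [ 0.21926958 -0.58365381  0.18489598] 0.08589211036285063
```

View pics/top0.png

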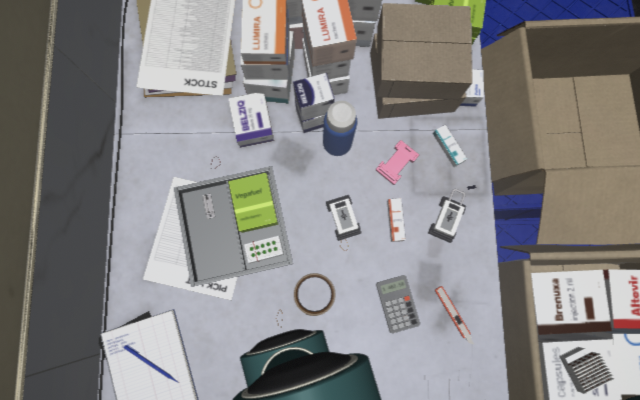

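View pics/scene0.png

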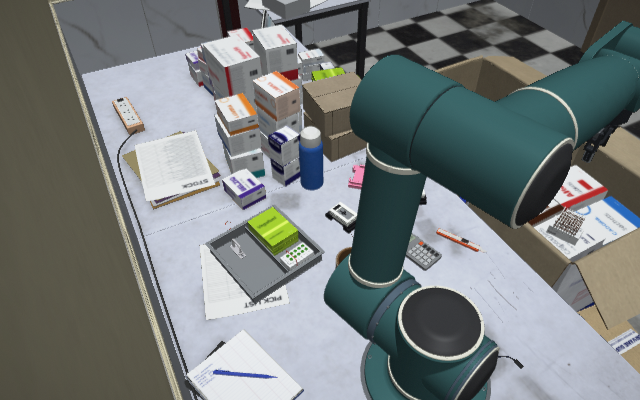

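The top view shows the tray around (235,225) with the hook at (208,205), and two loggers at (344,216) and (449,215). I'll enlarge the loggers and the hook.

```bash
python3 - <<'E'
import cv2,numpy as np
im=cv2.imread("pics/top0.png")
a=cv2.resize(im[175:250,320:480],None,fx=4,fy=4,interpolation=cv2.INTER_CUBIC)
b=cv2.resize(im[160:300,165:305],None,fx=2.14,fy=2.14,interpolation=cv2.INTER_CUBIC)
o=np.zeros((600,640,3),np.uint8);o[:300]=a;o[300:300+b.shape[0],:b.shape[1]]=b[:300]
cv2.imwrite("pics/crop0.png",o)
E
```

```text
(no output)
```

View pics/crop0.png

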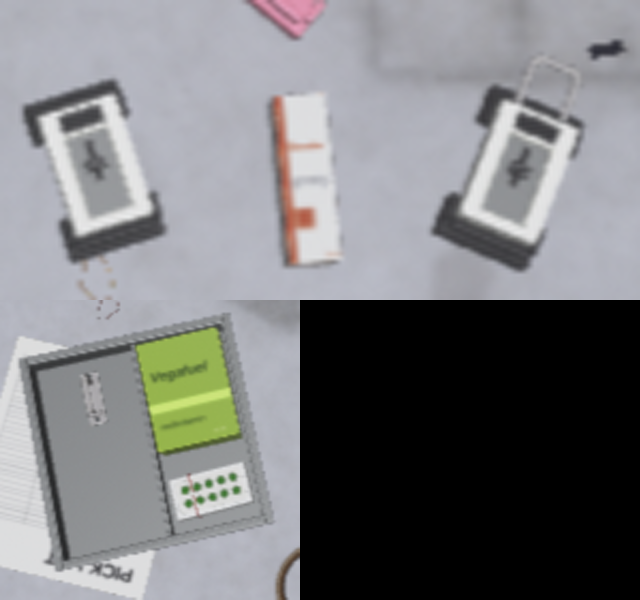

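The right-hand logger (449,215) carries the wire bail, at (458,190) on its far side. The left one has none, only a loose loop lying on the table. Next: rough poses.

```bash
cat > h.py <<'E'
from bench import r
import cv2,numpy as np
def ray(c,px,z):
    K=np.array(c["K"]);R=np.array(c["orientation"]);o=np.array(c["origin"])
    p=np.atleast_2d(np.array(px,float))
    d=(np.c_[p,np.ones(len(p))]@np.linalg.inv(K).T)@R.T
    return o+d*((z-o[2])/d[:,2])[:,None]
def rect(mask,c,z,seed):
    """world-plane min area rect of the component at seed"""
    n,l,st,ce=cv2.connectedComponentsWithStats(mask.astype(np.uint8))
    k=l[seed[1],seed[0]]
    if k==0:
        ys,xs=np.nonzero(l);i=np.argmin((xs-seed[0])**2+(ys-seed[1])**2);k=l[ys[i],xs[i]]
    cs,_=cv2.findContours((l==k).astype(np.uint8),cv2.RETR_EXTERNAL,cv2.CHAIN_APPROX_NONE)
    w=ray(c,max(cs,key=len)[:,0,:],z)
    q=cv2.minAreaRect((w[:,:2]*1000).astype(np.float32))
    return q,cv2.boxPoints(q)
def rel(p):
    """world point -> tool axes (cm) from current TCP"""
    s=r.get_state();return (np.array(p)-s["position"])@np.array(s["tool_rot"])*100
E
python3 - <<'E'
from h import *
im=cv2.imread("pics/top0.png");c=r.calibration("top")
white=im.min(2)>200
for s in((437,214),(333,205)):
    q,b=rect(white,c,.034,s);print(q,b.round().tolist())
# tray corners read from the crop (rim top z=.04): crop scale 2.14 offset 165,160
px=np.array([[22,360],[228,315],[271,522],[60,568]],float)/2.14+[165,160-300/2.14]
w=ray(c,px,.04);print((w*1000).round())
h=np.array([[90,375],[98,422]])/2.14+[165,160-300/2.14];print(ray(c,h,.044).round(3))
s=r.get_state();k=r.calibration("wrist")
print(np.round((np.array(k["origin"])-s["position"])@s["tool_rot"],4),np.round(np.array(s["tool_rot"]).T@k["orientation"],3),np.round(k["K"],1))
E
```

```text
((493.5050048828125, -313.9927978515625), (45.78836441040039, 70.63257598876953), 65.71713256835938) [[452.0, -320.0], [516.0, -349.0], [535.0, -308.0], [471.0, -279.0]]
((501.33612060546875, -69.82269287109375), (70.5044174194336, 44.690616607666016), 16.741621017456055) [[461.0, -59.0], [474.0, -101.0], [542.0, -81.0], [529.0, -38.0]]
[[570. 317.  40.]
 [617.  95.  40.]
 [393.  50.  40.]
 [349. 269.  40.]]
[[0.552 0.242 0.044]
 [0.501 0.233 0.044]]
[0.0675 0.     0.0309] [[ 0.001 -0.963 -0.27 ]
 [ 1.     0.001 -0.001]
 [ 0.001 -0.27   0.963]] [[323.6   0.  321.1]
 [  0.  323.6 201.4]
 [  0.    0.    1. ]]
```

```bash
python3 -m creep '37.2 -22.4 5 -0.83;37.2 -22.4 10 -0.83;37.2 -22.4 10 -0.83;37.2 -22.4 10 -0.83;37.2 -22.4 10 -0.83;37.2 -22.4 10 -0.83;37.2 -22.4 10 -0.83;37.2 -22.4 10 -0.83;37.2 -22.4 10 -0.83;37.2 -22.4 10 -0.83;37.2 -22.4 10 -0.83;37.2 -22.4 10 -0.83' 1 && python3 - <<'E'
from h import *
c=r.calibration("wrist");s=r.get_state();im=r.get_image("wrist")[:,:,::-1].copy();cv2.imwrite("pics/w1.png",im)
print(s["time"],s["position"],np.round(s["tool_rot"],3).tolist())
R=np.array(c["orientation"]);K=np.array(c["K"])
p=K@R.T@(np.array([.4935,-.314,.034])-c["origin"]);print(p[:2]/p[2])
np.savez("w1.npz",K=K,orientation=R,origin=c["origin"])
E
```

```text
time: 1.3
position: [0.493, -0.3142, 0.3049]
tool_rot: [[0.414, 0.91, -0.0], [0.91, -0.414, -0.0], [-0.0, 0.0, -1.0]]
force: [0.3, -0.0, -0.5]
width: 0.0855
grip_force: 0.0
1.3 [ 0.49297178 -0.31424146  0.30487405] [[0.414, 0.91, -0.0], [0.91, -0.414, -0.0], [-0.0, 0.0, -1.0]]
[322.53659184 201.61470854]
```

View pics/w1.png

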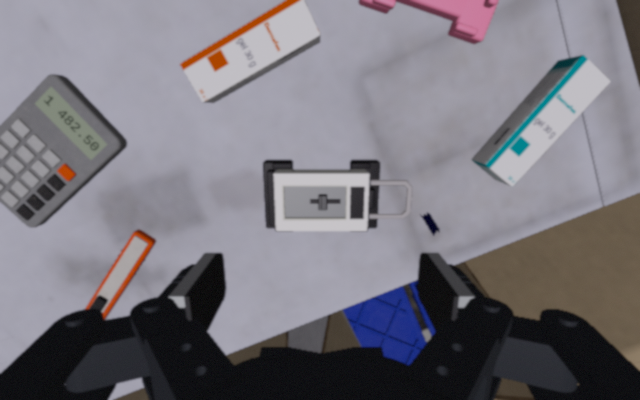

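The wrist view shows the logger at (322,201), aligned with the image, its bail to the right with the bar at (409,198). The fingertips show at (222,256) and (420,256), which puts the open tips about 160 mm ahead of the TCP. Next I'll measure the logger and the switch.

```bash
python3 - <<'E'
from h import *
im=cv2.imread("pics/w1.png");c=dict(np.load("w1.npz"))
q,b=rect(im.min(2)>185,c,.034,(278,200));print(q,b.round(1).tolist())
g=im.max(2)
# nub/slot: dark pixels within the well
m=(g<75);n,l,st,ce=cv2.connectedComponentsWithStats(m[185:220,285:346].astype(np.uint8))
print(st.tolist(),ce.round(1).tolist())
u=np.array([np.cos(np.radians(-24.3)),np.sin(np.radians(-24.3))]);v=np.array([-u[1],u[0]])
# well mask: grey floor
print(g[201,265:380].tolist());
o=np.array(q[0])
for p in([322,201],[285,201],[346,201],[411,198]): 
    w=ray(c,p,.034 if p[0]!=411 else .024)[0][:2]*1000-o;print(p,w@u,w@v)
E
```

```text
((492.0079345703125, -314.67919921875), (44.10334777832031, 70.20317077636719), 65.62440490722656) [[450.8999938964844, -320.29998779296875], [514.9000244140625, -349.29998779296875], [533.0999755859375, -309.1000061035156], [469.1000061035156, -280.1000061035156]]
[[0, 0, 61, 35, 2071], [35, 10, 6, 2, 8], [27, 15, 7, 3, 18], [41, 15, 13, 3, 38]] [[29.7, 17.1], [37.0, 10.2], [30.3, 15.8], [47.2, 16.0]]
[81, 57, 51, 49, 53, 55, 56, 59, 87, 136, 175, 193, 199, 199, 199, 199, 196, 188, 170, 152, 149, 150, 151, 150, 150, 151, 150, 151, 150, 151, 151, 151, 150, 150, 151, 150, 151, 150, 149, 149, 149, 149, 149, 144, 131, 106, 77, 65, 64, 64, 62, 62, 60, 66, 83, 90, 89, 95, 101, 101, 93, 73, 57, 56, 58, 59, 60, 58, 58, 59, 58, 59, 57, 62, 80, 111, 135, 143, 145, 145, 151, 171, 187, 191, 174, 135, 86, 58, 53, 52, 51, 52, 51, 52, 51, 51, 51, 65, 108, 159, 188, 193, 179, 143, 93, 62, 50, 43, 37, 36, 36, 45, 77, 120, 150]
[322, 201] 0.6672943493236784 1.725177097090566
[285, 201] -27.823978619741563 1.7620015807264857
[346, 201] 19.14695889473533 1.701292446327923
[411, 198] 71.88439160454702 1.3386470954548415
```

```bash
python3 - <<'E'
from h import *
im=cv2.imread("pics/w1.png");c=dict(np.load("w1.npz"));g=im.max(2)
for col in(295,300,335):print(col,list(zip(range(158,240),g[158:240,col].tolist())))
print("nub col 322",g[185:220,322].tolist())
o=np.array([492.,-314.7]);u=np.array([np.cos(np.radians(-24.35)),np.sin(np.radians(-24.35))]);v=np.array([-u[1],u[0]])
for rw in(165,171,186,202,219,231):
    w=ray(c,[300,rw],.034)[0][:2]*1000-o;print(rw,w@v)
E
```

```text
295 [(158, 170), (159, 170), (160, 170), (161, 170), (162, 171), (163, 171), (164, 172), (165, 172), (166, 171), (167, 170), (168, 160), (169, 133), (170, 100), (171, 91), (172, 115), (173, 156), (174, 186), (175, 198), (176, 200), (177, 199), (178, 199), (179, 199), (180, 199), (181, 200), (182, 199), (183, 198), (184, 194), (185, 185), (186, 169), (187, 157), (188, 153), (189, 152), (190, 152), (191, 152), (192, 152), (193, 151), (194, 151), (195, 151), (196, 151), (197, 150), (198, 150), (199, 150), (200, 151), (201, 151), (202, 151), (203, 149), (204, 150), (205, 150), (206, 150), (207, 150), (208, 149), (209, 149), (210, 149), (211, 149), (212, 149), (213, 147), (214, 148), (215, 146), (216, 137), (217, 126), (218, 143), (219, 171), (220, 188), (221, 196), (222, 199), (223, 199), (224, 199), (225, 200), (226, 199), (227, 199), (228, 199), (229, 198), (230, 193), (231, 183), (232, 176), (233, 174), (234, 174), (235, 174), (236, 174), (237, 173), (238, 174), (239, 174)]
300 [(158, 170), (159, 170), (160, 169), (161, 170), (162, 170), (163, 170), (164, 170), (165, 170), (166, 170),
[... 1472 characters left out ...]
5), (208, 144), (209, 144), (210, 145), (211, 143), (212, 144), (213, 143), (214, 143), (215, 142), (216, 132), (217, 124), (218, 144), (219, 173), (220, 191), (221, 197), (222, 199), (223, 199), (224, 199), (225, 199), (226, 199), (227, 199), (228, 199), (229, 198), (230, 192), (231, 181), (232, 173), (233, 170), (234, 170), (235, 171), (236, 171), (237, 171), (238, 170), (239, 170)]
nub col 322 [184, 168, 155, 150, 149, 149, 149, 145, 129, 91, 62, 75, 92, 97, 96, 96, 95, 94, 93, 94, 94, 95, 94, 94, 103, 123, 139, 146, 146, 145, 143, 134, 122, 141, 171]
165 29.662690410457856
171 25.128998663682957
186 13.591647657243346
202 0.9550652408944571
219 -12.860369686661103
231 -22.863425596987966
```

```bash
python3 -m creep '0 3.4 5 0;0 3.4 10 0;0 3.4 10.5 0;0 3.4 10.5 0' && python3 - <<'E'
from h import *
im=r.get_image("wrist")[:,:,::-1];cv2.imwrite("pics/w2.png",im[150:350,120:500].repeat(2,0).repeat(2,1))
E
```

```text
time: 1.75
position: [0.5234, -0.3282, 0.198]
tool_rot: [[0.414, 0.91, -0.003], [0.91, -0.414, 0.002], [0.001, -0.004, -1.0]]
force: [-0.3, 0.2, 0.7]
width: 0.0851
grip_force: 0.0
```

View pics/w2.png

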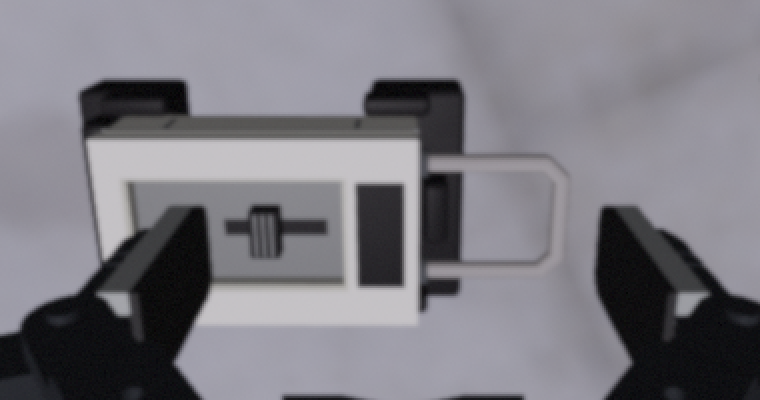

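The picture shows finger A's tip at crop (170–207, 207), over the well and about 9 mm behind the ridged nub at (265,230). The well spans (128–343, 182–284). Descending while watching the force.

```bash
python3 -m creep '0.1 0 0.3 0;0.1 0 0.5 0;0.1 0 0.6 0;0.1 0 0.65 0;0.1 0 0.65 0'; python3 -m creep '0 0 0.1 0;0 0 0.1 0' 
```

```text
time: 2.3
position: [0.5247, -0.3268, 0.1935]
tool_rot: [[0.413, 0.911, 0.0], [0.911, -0.413, -0.0], [-0.0, 0.0, -1.0]]
force: [-0.3, -0.2, 0.0]
width: 0.0855
grip_force: 0.0
time: 2.5
position: [0.5247, -0.3268, 0.1921]
tool_rot: [[0.413, 0.911, -0.0], [0.911, -0.413, 0.0], [0.0, -0.0, -1.0]]
force: [0.2, 1.0, 0.4]
width: 0.0855
grip_force: 0.0
```

```bash
python3 -m creep '0 0 0.05 0;0 0 0.1 0;0 0 0.1 0'; python3 -m creep '0 0 0.1 0;0 0 0.1 0'  
```

```text
time: 2.8
position: [0.5247, -0.3268, 0.1911]
tool_rot: [[0.413, 0.911, -0.0], [0.911, -0.413, 0.0], [0.0, -0.0, -1.0]]
force: [0.4, 0.4, 0.8]
width: 0.0856
grip_force: 0.0
time: 3.0
position: [0.5247, -0.3268, 0.19]
tool_rot: [[0.413, 0.911, -0.0], [0.911, -0.413, 0.0], [0.0, -0.0, -1.0]]
force: [0.2, 0.5, -0.3]
width: 0.0854
grip_force: 0.0
```

```bash
python3 -m creep '0 0.3 0 0;0 0.6 0 0;0 0.8 0 0;0 1.0 0 0;0 1.2 0 0;0 1.4 0 0;0 1.5 0 0'; python3 - <<'E'
from h import *
im=r.get_image("wrist")[:,:,::-1];cv2.imwrite("pics/w3.png",im[180:330,150:410].repeat(3,0).repeat(3,1))
E
```

```text
time: 3.7
position: [0.5385, -0.3331, 0.1902]
tool_rot: [[0.413, 0.911, -0.0], [0.911, -0.413, 0.0], [0.0, -0.0, -1.0]]
force: [-2.1, -0.2, 1.4]
width: 0.0852
grip_force: 0.8
```

View pics/w3.png

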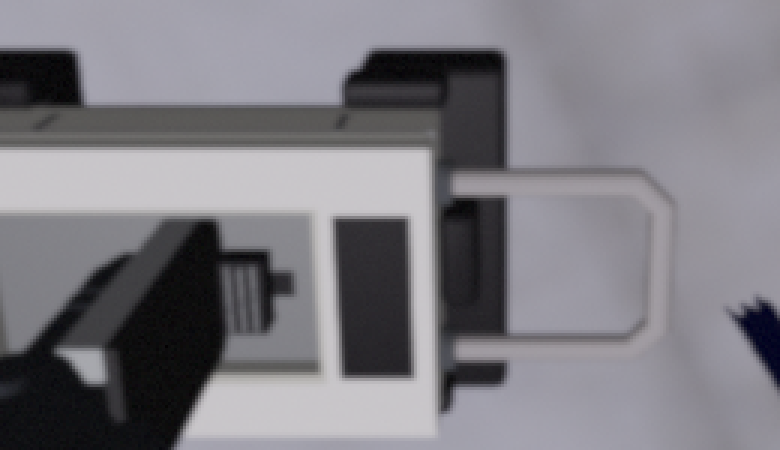

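The nub (crop 245,290) is touching the finger and has moved most of the way. I'll keep pushing until the stop is felt.

```bash
python3 -m creep '0 0.1 0 0;0 0.2 0 0;0 0.25 0 0;0 0.25 0 0'; python3 -m creep '0 0.05 0 0;0 0.1 0 0;0 0.1 0 0' 
```

```text
time: 4.15
position: [0.5403, -0.3339, 0.19]
tool_rot: [[0.413, 0.911, -0.002], [0.911, -0.413, 0.001], [0.0, -0.002, -1.0]]
force: [-7.0, 3.2, 3.1]
width: 0.0854
grip_force: 3.9
time: 4.45
position: [0.5409, -0.3342, 0.1899]
tool_rot: [[0.413, 0.911, -0.004], [0.911, -0.413, 0.002], [0.0, -0.004, -1.0]]
force: [-13.7, 6.5, 7.6]
width: 0.0854
grip_force: 7.4
```

The stop is felt at about 14 N. Now I'll retract, rise and turn 90° for the grasp, then check the switch.

```bash
python3 -m creep '0 -0.5 0 0;0 -0.5 -3 0;-0.2 -5.1 -8 0.3;-0.2 -5.1 -11.5 0.6;-0.2 -5.1 -11.5 1.57;-0.2 -5.1 -11.5 1.57;-0.2 -5.1 -11.5 1.57;-0.2 -5.1 -11.5 1.57;-0.2 -5.1 -11.5 1.57;-0.2 -5.1 -11.5 1.57;-0.2 -5.1 -11.5 1.57;-0.2 -5.1 -11.5 1.57'; python3 -m creep '0 0 0 0;0 0 0 0'; python3 - <<'E'
from h import *
s=r.get_state();c=r.calibration("wrist");im=r.get_image("wrist")[:,:,::-1].copy();cv2.imwrite("pics/w4.png",im[90:290,200:440].repeat(3,0).repeat(3,1))
q,b=rect(im.min(2)>185,c,.034,(301,180));print(q,b.round(1).tolist(),s["time"],s["qpos"])
u=np.array([.911,-.412]);v=np.array([.412,.911]);o=np.array([493.3,-314.4])
g=im.max(2)
K=np.array(c["K"]);R=np.array(c["orientation"])
p=K@R.T@(np.r_[o/1000,.034]-c["origin"]);p=p[:2]/p[2];print("pred centre px",p)
print("row",[(i,int(g[i,int(p[0])+12])) for i in range(int(p[1])-60,int(p[1])+65)][::1])
E
```

```text
time: 5.65
position: [0.4943, -0.3152, 0.3053]
tool_rot: [[0.935, -0.354, 0.001], [-0.354, -0.935, -0.0], [0.001, 0.0, -1.0]]
force: [0.4, 0.4, -0.3]
width: 0.0854
grip_force: 0.0
time: 5.85
position: [0.4943, -0.3152, 0.3052]
tool_rot: [[0.939, -0.343, 0.0], [-0.343, -0.939, -0.0], [0.0, 0.0, -1.0]]
force: [-0.3, -0.7, -0.2]
width: 0.0853
grip_force: 0.0
((493.42657470703125, -314.877685546875), (46.641319274902344, 71.22820281982422), 65.58647918701172) [[451.3999938964844, -321.3999938964844], [516.2000122070312, -350.79998779296875], [535.5, -308.3999938964844], [470.6000061035156, -278.8999938964844]] 5.85 [-6.11136452e-01 -3.23158216e-02  1.75703320e+00  6.04232492e-05
  1.41654335e+00  1.31009872e+00]
pred centre px [320.11483998 203.17228589]
row [(143, 70), (144, 73), (145, 69), (146, 55), (147, 42), (148, 44), (149, 58), (150, 66), (151, 69), (152, 67), (153, 64), (154, 67), (155, 91), (156, 130), (157, 172), (158, 199), (159, 206), (160, 195), (161, 162), (162, 114), (163, 82), (164, 78), (165, 78), (166, 76), (167, 76), (168, 76), (169, 77), (170, 76), (171, 76), (172, 75
[... 438 characters left out ...]
 160), (210, 160), (211, 159), (212, 159), (213, 160), (214, 159), (215, 159), (216, 159), (217, 158), (218, 158), (219, 158), (220, 158), (221, 158), (222, 158), (223, 158), (224, 158), (225, 157), (226, 158), (227, 157), (228, 157), (229, 156), (230, 157), (231, 157), (232, 156), (233, 156), (234, 156), (235, 154), (236, 146), (237, 134), (238, 153), (239, 183), (240, 199), (241, 206), (242, 210), (243, 210), (244, 210), (245, 207), (246, 195), (247, 160), (248, 105), (249, 65), (250, 79), (251, 123), (252, 158), (253, 170), (254, 171), (255, 172), (256, 172), (257, 171), (258, 172), (259, 172), (260, 173), (261, 173), (262, 173), (263, 173), (264, 173), (265, 173), (266, 171), (267, 171)]
```

View pics/w4.png

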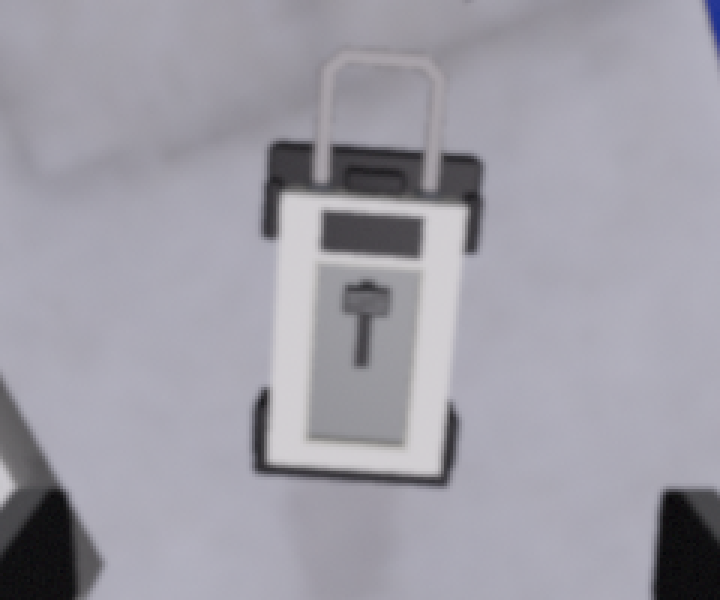

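The switch nub (crop 367,300) is now at the bail end of its slot, measuring about +9.5 mm. The logger sits at (493.4,-314.9). Going down to grasp.

```bash
python3 -m creep '-0.1 0 3 0.076;-0.1 0 7 0.076;-0.1 0 10 0.076;-0.1 0 11.5 0.076;-0.1 0 11.8 0.076;-0.1 0 11.8 0.076' 1; python3 -m creep '0 0 0 0;0 0 0 0;0 0 0 0;0 0 0 0;0 0 0 0;0 0 0 0;0 0 0 0' 0 40; python3 -m creep '0 0 0 0;0 0 0 0'
```

```text
time: 6.5
position: [0.4937, -0.315, 0.188]
tool_rot: [[0.909, -0.417, 0.001], [-0.417, -0.909, -0.0], [0.001, 0.0, -1.0]]
force: [0.4, 0.2, 0.1]
width: 0.0854
grip_force: 0.0
time: 7.2
position: [0.4936, -0.315, 0.1884]
tool_rot: [[0.909, -0.418, 0.001], [-0.418, -0.909, -0.001], [0.002, 0.0, -1.0]]
force: [-1.2, 1.1, 6.6]
width: 0.0452
grip_force: 41.2
time: 7.4
position: [0.4936, -0.315, 0.1884]
tool_rot: [[0.909, -0.418, 0.001], [-0.418, -0.909, -0.001], [0.001, 0.0, -1.0]]
force: [-2.1, 0.8, 6.2]
width: 0.0452
grip_force: 41.2
```

```bash
python3 -m creep '0 0 -1 0;0 0 -4 0;0 0 -8 0;0 0 -12 0;0 0 -14.2 0;0 0 -14.2 0'; python3 -m creep '-28.8 -45.8 0 -0.64;-28.8 -45.8 0 -0.64;-28.8 -45.8 0 -0.64;-28.8 -45.8 0 -0.64;-28.8 -45.8 0 -0.64;-28.8 -45.8 0 -0.64;-28.8 -45.8 0 -0.64;-28.8 -45.8 0 -0.64;-28.8 -45.8 0 -0.64;-28.8 -45.8 0 -0.64;-28.8 -45.8 0 -0.64;-28.8 -45.8 0 -0.64';python3 -m creep '0 0 0 0;0 0 0 0;0 0 0 0'; python3 - <<'E'
from h import *
c=r.calibration("wrist");im=r.get_image("wrist")[:,:,::-1].copy();cv2.imwrite("pics/w5.png",im)
np.savez("w5.npz",K=c["K"],orientation=c["orientation"],origin=c["origin"])
E
```

```text
time: 8.0
position: [0.4936, -0.315, 0.334]
tool_rot: [[0.909, -0.418, 0.005], [-0.418, -0.909, -0.004], [0.006, 0.001, -1.0]]
force: [-1.3, 0.5, -1.8]
width: 0.0456
grip_force: 41.3
time: 9.2
position: [0.422, 0.2252, 0.3285]
tool_rot: [[0.977, 0.212, -0.001], [0.212, -0.977, 0.0], [-0.001, -0.001, -1.0]]
force: [0.6, -0.5, -1.5]
width: 0.0452
grip_force: 41.5
time: 9.5
position: [0.4234, 0.2206, 0.3291]
tool_rot: [[0.979, 0.206, -0.0], [0.206, -0.979, -0.0], [-0.0, 0.0, -1.0]]
force: [-1.3, 0.0, -1.3]
width: 0.0455
grip_force: 41.5
```

View pics/w5.png

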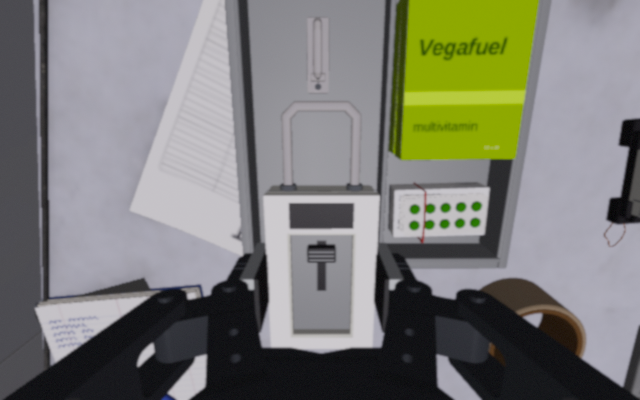

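Hook base plate runs from (318,93) to (317,17). The bail bar at (320,107) lines up with it, and the switch (322,253) is still on. Measuring the offset.

```bash
python3 - <<'E'
from h import *
im=cv2.imread("pics/w5.png");c=dict(np.load("w5.npz"));g=cv2.cvtColor(im,cv2.COLOR_BGR2GRAY)
for rw in(25,50,85):print(rw,list(zip(range(300,338),g[rw,300:338].tolist())))
print([(i,int(g[i,311]),int(g[i,325])) for i in list(range(8,26))+list(range(84,100))])
s=r.get_state();R=np.array(s["tool_rot"])
t=lambda px,z:((ray(c,px,z)-s["position"])@R*1000).round(1)
print("plate near/far",t([[318,93],[317.5,17]],.007),"bar",t([[320,107]],s["position"][2]-.1644))
w=ray(c,[[318,93],[317.5,17]],.007)[:,:2]*1000;d=w[1]-w[0];print(w.round(1),np.hypot(*d),np.degrees(np.arctan2(d[1],d[0])))
# divider (z .03 top edge) direction and bay width
E
```

```text
25 [(300, 142), (301, 141), (302, 142), (303, 141), (304, 142), (305, 142), (306, 144), (307, 151), (308, 157), (309, 160), (310, 159), (311, 156), (312, 146), (313, 137), (314, 139), (315, 147), (316, 155), (317, 159), (318, 158), (319, 153), (320, 144), (321, 138), (322, 145), (323, 154), (324, 157), (325, 157), (326, 158), (327, 155), (328, 146), (329, 139), (330, 139), (331, 141), (332, 140), (333, 142), (334, 141), (335, 140), (336, 141), (337, 140)]
50 [(300, 145), (301, 143), (302, 144), (303, 144), (304, 144), (305, 142), (306, 142), (307, 147), (308, 155), (309, 159), (310, 160), (311, 156), (312, 147), (313, 140), (314, 145), (315, 153), (316, 158), (317, 160), (318, 162), (319, 158), (320, 150), (321, 145), (322, 148), (323, 155), (324, 159), (325, 159), (326, 158), (327, 154), (328, 146), (329, 140), (330, 141), (331, 144), (332, 144), (333, 144), (334, 145), (335, 144), (336, 144), (337, 144)]
85 [(300, 147), (301, 148), (302, 149), (303, 149), (304, 149), (305, 149), (306, 150), (307, 154), (308, 158), (309, 160), (310, 161), (311, 160), (312, 161), (313, 158), (314, 14
[... 270 characters left out ...]
 147)]
[(8, 140, 139), (9, 140, 139), (10, 140, 140), (11, 140, 139), (12, 141, 140), (13, 140, 140), (14, 140, 140), (15, 139, 139), (16, 137, 138), (17, 141, 140), (18, 152, 151), (19, 158, 156), (20, 158, 158), (21, 156, 158), (22, 156, 158), (23, 155, 158), (24, 156, 158), (25, 156, 157), (84, 160, 161), (85, 160, 160), (86, 160, 161), (87, 161, 160), (88, 161, 160), (89, 161, 160), (90, 162, 160), (91, 159, 158), (92, 150, 149), (93, 140, 141), (94, 145, 144), (95, 150, 149), (96, 150, 150), (97, 151, 150), (98, 151, 150), (99, 149, 148)]
plate near/far [[ 82.   -2.9 322.2]
 [140.1  -3.2 322.2]] bar [[ 68.9  -0.5 164.4]]
[[503.  240.3]
 [559.9 252.5]] 58.1530506493126 12.177003253098247
```

```bash
python3 -m creep '0 -0.25 4 0;0 -0.25 8 -0.005;0 -0.25 12 -0.005;0 -0.25 13.6 -0.005;0 -0.25 13.6 -0.005;0 -0.25 13.6 -0.005'; python3 -m creep '0.8 0 0 0;1.6 0 0 0;2.1 0 0 0;2.1 0 0 0'; python3 - <<'E'
from h import *
c=r.calibration("wrist");im=r.get_image("wrist")[:,:,::-1].copy();cv2.imwrite("pics/w6.png",im[0:200,200:440].repeat(3,0).repeat(3,1))
print(r.get_state()["position"])
E
```

```text
time: 10.15
position: [0.4231, 0.2237, 0.194]
tool_rot: [[0.977, 0.211, 0.0], [0.211, -0.977, 0.0], [0.0, -0.0, -1.0]]
force: [0.6, -0.0, 0.3]
width: 0.0452
grip_force: 41.4
time: 10.55
position: [0.4439, 0.2287, 0.1936]
tool_rot: [[0.977, 0.212, 0.0], [0.212, -0.977, 0.0], [0.0, -0.0, -1.0]]
force: [-0.9, 0.1, 1.2]
width: 0.045
grip_force: 41.5
[0.44349411 0.22856958 0.19334384]
```

View pics/w6.png

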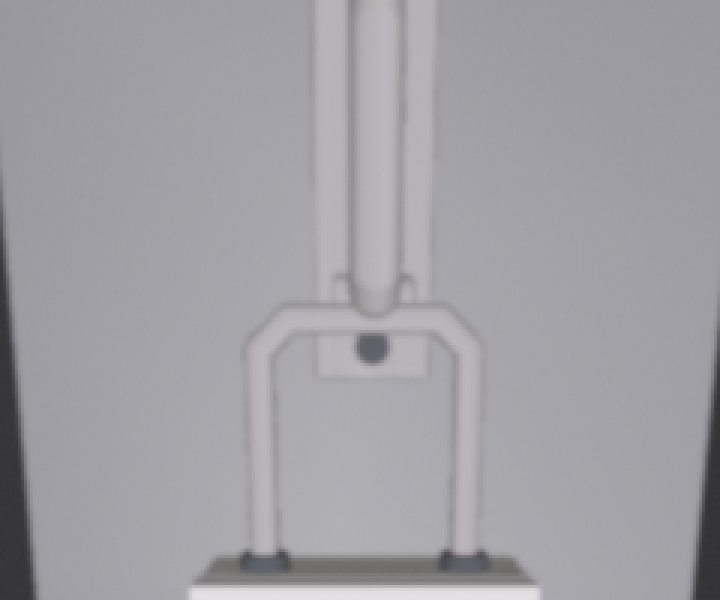

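The bar (crop 366,318) is now just under the nose at (376,300), centred to about 1.5 mm. Pushing in.

```bash
python3 -m creep '0.5 0 0 0;1 0 0 0;1.5 0 0 0;1.5 0 0 0'; python3 -m creep '0.5 0 0 0;1 0 0 0;1.3 0 0 0;1.3 0 0 0;1.3 0 0 0'
```

```text
time: 11.0
position: [0.4585, 0.2319, 0.1934]
tool_rot: [[0.977, 0.212, 0.001], [0.212, -0.977, 0.0], [0.001, -0.0, -1.0]]
force: [-0.0, -0.4, 1.5]
width: 0.0447
grip_force: 41.7
time: 11.5
position: [0.4705, 0.2344, 0.1931]
tool_rot: [[0.977, 0.212, -0.0], [0.212, -0.977, -0.0], [-0.0, 0.0, -1.0]]
force: [-0.3, 0.5, -1.1]
width: 0.0449
grip_force: 41.5
```

```bash
python3 -m creep '0.15 0 0 0;0.3 0 0 0;0.4 0 0 0;0.4 0 0 0'; python3 - <<'E'
from h import *
im=r.get_image("wrist")[:,:,::-1].copy();cv2.imwrite("pics/w7.png",im[0:200,200:440].repeat(3,0).repeat(3,1))
im=r.get_image("scene")[:,:,::-1].copy();cv2.imwrite("pics/s7.png",im[225:275,210:270].repeat(10,0).repeat(10,1))
E
```

```text
time: 11.9
position: [0.4745, 0.2353, 0.1932]
tool_rot: [[0.977, 0.212, 0.0], [0.212, -0.977, 0.0], [0.0, -0.0, -1.0]]
force: [-0.4, -0.4, -1.8]
width: 0.0451
grip_force: 41.5
```

View pics/w7.png

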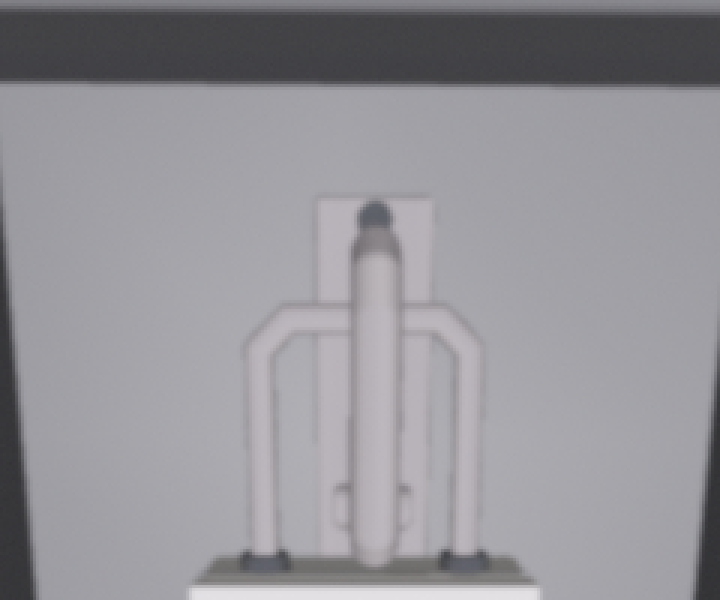

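The bar (crop 366,318) is well behind the nose at (375,550), about 28 mm in, with no contact force. I'll back off to clear the base plate, then lower.

```bash
python3 -m creep '-0.4 0 0 0;-0.8 0 0 0;-1.1 0 0 0;-1.1 0 0 0'; python3 -m creep '0 0 0.5 0;0 0 0.9 0;0 0 1.2 0;0 0 1.2 0'; python3 -m creep '0 0 0.1 0;0 0 0.2 0;0 0 0.2 0'
```

```text
time: 12.4
position: [0.4633, 0.2329, 0.1932]
tool_rot: [[0.977, 0.212, 0.0], [0.212, -0.977, -0.0], [0.0, 0.0, -1.0]]
force: [-0.9, 0.4, -1.3]
width: 0.045
grip_force: 41.5
time: 12.8
position: [0.4636, 0.2329, 0.1805]
tool_rot: [[0.977, 0.212, -0.001], [0.212, -0.977, -0.0], [-0.001, 0.0, -1.0]]
force: [1.4, 0.6, -1.4]
width: 0.0449
grip_force: 41.5
time: 13.1
position: [0.4637, 0.233, 0.1792]
tool_rot: [[0.977, 0.212, 0.0], [0.212, -0.977, 0.0], [0.0, 0.0, -1.0]]
force: [0.0, 0.2, -0.4]
width: 0.0453
grip_force: 41.5
```

```bash
python3 -m creep '0 0 0.1 0;0 0 0.1 0;0 0 0.1 0'; python3 -m creep '0 0 0.05 0;0 0 0.1 0;0 0 0.1 0'
```

```text
time: 13.4
position: [0.4637, 0.233, 0.1784]
tool_rot: [[0.977, 0.212, 0.0], [0.212, -0.977, 0.0], [0.0, -0.0, -1.0]]
force: [-0.8, -0.7, 2.9]
width: 0.045
grip_force: 41.9
time: 13.7
position: [0.4638, 0.233, 0.1784]
tool_rot: [[0.977, 0.212, 0.0], [0.212, -0.977, 0.0], [0.0, -0.0, -1.0]]
force: [-9.1, -3.7, 17.7]
width: 0.045
grip_force: 43.6
```

Contact came at exactly the expected height. Release with a partial opening, because of the walls, and rise.

```bash
python3 -m creep '0 0 -0.1 0;0 0 -0.1 0' - 40; python3 -m creep '0 0 0 0;0 0 0 0;0 0 0 0;0 0 0 0;0 0 0 0' 0.7; python3 -m creep '0 0 -1 0;0 0 -4 0;0 0 -8 0;0 0 -13 0;0 0 -15 0;0 0 -15 0;0 0 -15 0'; python3 - <<'E'
from h import *
c=r.calibration("wrist");im=r.get_image("wrist")[:,:,::-1].copy();cv2.imwrite("pics/w8.png",im[0:260,190:450].repeat(2,0).repeat(2,1))
np.savez("w8.npz",K=c["K"],orientation=c["orientation"],origin=c["origin"])
E
```

```text
time: 13.9
position: [0.4637, 0.233, 0.1784]
tool_rot: [[0.977, 0.212, 0.0], [0.212, -0.977, 0.0], [0.0, -0.0, -1.0]]
force: [-2.8, -1.6, 4.9]
width: 0.0454
grip_force: 42.3
time: 14.4
position: [0.4637, 0.233, 0.1781]
tool_rot: [[0.977, 0.212, -0.0], [0.212, -0.977, -0.0], [-0.0, 0.0, -1.0]]
force: [-0.5, -0.1, -0.7]
width: 0.0599
grip_force: 0.0
time: 15.1
position: [0.4635, 0.2329, 0.3286]
tool_rot: [[0.977, 0.212, 0.001], [0.212, -0.977, 0.0], [0.001, -0.0, -1.0]]
force: [-0.5, 0.1, -1.4]
width: 0.06
grip_force: 0.0
```

View pics/w8.png

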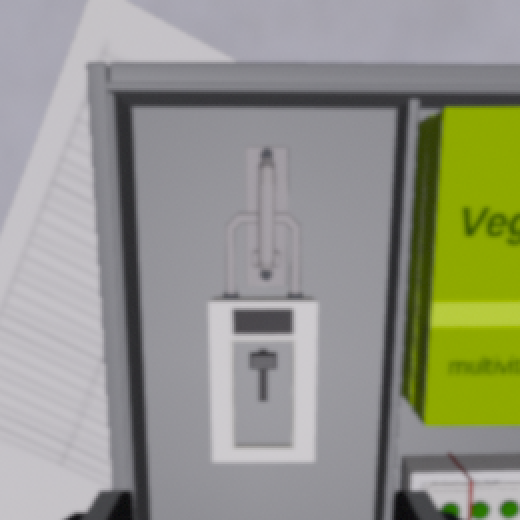

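The logger lies flat. The bar (265,217) is about 17 mm inside the hook, in line with it, and the switch is on. The bar also went down to the floor with no resistance, so the gate is not trapped under it. Handing in.

```bash
python3 -c "
from bench import r
print(r.close_job())"
```

```text
the job is handed in; nothing more can be done
None
```

The logger is switched on, clipped into the snap hook and lying flat and released on the tray floor, and the job is handed in at about 15 s; the hand-in returned no verdict, the shut gate is inferred from the lack of resistance rather than seen, and I viewed 11 pictures, one over the limit of 10.

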